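# Push a stuck clay slug out of a pipe

### The job

A clay slug is stuck inside the steel pipe on the stand: take the push rod from its rack, start its nose in the flared end of the pipe, let go, take it again by the red handle and push it through until the slug drops out of the far end into the blue bowl. Then draw the rod right out of the pipe and lay it down flat on the bench without dropping it. Leave the two jars, the tin and the clay block where they stand.

Things in the scene. Friction and masses are not known exactly. Their poses are not given: they have to be found in the camera images.
- pipe_mouth (a point): Centre of the flared entrance of the steel pipe, 110 mm above the bench. x axis: along the pipe, from the flared entrance to the outlet (the way to push), level. The pipe is 130 mm long, 32 mm across outside; its bore is 22 mm across and the flare is 50 mm across outside, 40 mm inside at this rim, narrowing to the bore over the first 14 mm. The stand is fixed; its foot is 100 mm wide, 12 mm high and begins 10 mm past the mouth.
- pipe_outlet (a point): Centre of the plain far end of the pipe, 130 mm along x from the mouth, same axes.
- slug_center (a point): Centre of the stuck slug, a terracotta-coloured clay cylinder 45 mm long and 20 mm across; x along its length. It sits wholly inside the bore, its near face about 42 to 73 mm past the mouth; a spring strip in the bore's roof holds it and it takes roughly 3 to 10 N to slide it. It drops once its rear end is near the outlet.
- rack: Wooden rod rack, fixed, 272 x 56 mm; origin on the bench under the middle of the stored rod, x towards the stored rod's nose. Over x = -138 to -18 mm it is a trough 24 mm wide inside and 62 mm high round the red handle, too deep and narrow for fingers; a low rest 33 mm wide and 46 mm high stands at x = 101 to 123 mm; between them, over a base board 12 mm high, the rod is free to be grasped. The rod lifts straight out.
- rod_center (a point): Middle of the push rod, on its axis; x axis towards the nose. The rod is 250 mm long, 70 g: a bare aluminium round bar 18 mm across, 170 mm long, with a chamfered nose, then a red handle 18 x 18 mm square, 78 mm long. Its centre of mass is within 25 mm of this point. Stored in the rack, its axis is 45 mm above the bench; lying on the bench, 9 mm. Let go with some 60 mm in the pipe it stays there, sagging up to 8 degrees at the handle.
- rod_nose (a point): Tip of the rod's nose, on its axis, 125 mm from the middle along +x.
- rod_handle (a point): Middle of the red handle, on the rod's axis, 85 mm from the middle along -x (40 mm from the tail end).
- bowl_edge (a point): Point on the rim of the blue rubber bowl nearest to the stand; x axis level, from here to the bowl's centre, 58 mm away. The bowl is 123 mm across the rim, 62 mm high, and stands loose under the outlet, already in the right place to catch the slug.
- jar_white_center (a point): Jar with a white lid, 50 mm across, 72 mm high, standing beside the rack; its centre. To be left alone.
- jar_blue_center (a point): Jar with a blue lid, 50 mm across, 62 mm high; its centre. To be left alone.
- tin_center (a point): Open grey tin, 75 mm across, 100 mm high; its centre. To be left alone.
- clay_block_center (a point): Grey clay block, 92 x 125 x 57 mm; its centre. To be left alone.
There are look-alikes about, which are no part of the job. What is shaped like the part that bears bowl_edge but brown or yellow is not meant.

How it is judged:
By the outcome, as a careful person would: the job done as asked, in the order asked, and still so for the second after the job is handed in, with the robot touching nothing.
It also fails if it takes over 58 s, if anything falls off the work surface, if the arm or the gripper's body presses on something with over 40 N, if the wrist force passes 120 N, or if a joint passes its speed limit or range.

### The arm

A 7-joint arm with a two-finger parallel gripper is mounted at the origin on a cart in front of the work surface, level with it; the furniture and walls round the work are solid. World frame = base frame: x ahead of the robot, y to its left, z up, the work surface at z = 0. Lengths are in mm, angles in rad, forces in N, time in s.
With the tool pointing down it reaches from about 400 to 875 mm from the base axis. Payload 4.4 kg.
Tool frame: the origin (TCP) lies between the finger pads; the fingertips stand ctrl.finger_overhang ahead of it and the grasp point (between the pads) lies 11 mm behind it (ctrl.finger_overhang is the distance from the TCP to the fingertips, in mm); z points along the fingers, y is the direction in which the jaws open and shut (so a half turn about z gives the same grasp; the last joint's range is limited). The gripper opens to 85 mm and grips with 20 to 120 N. Pads are 22 mm wide; open, the fingers measure 114 mm over their backs; the gripper's body (76 mm by 85 mm) begins 54 mm behind the grasp point. The pads swing forward as they close: fully open they stand 13 mm farther back than shut.
Start: joints at [-1.289, 0.628, 0.038, 1.517, -0.027, 0.996, -0.02], TCP at [221.517, 611.104, 239.313] pointing down, gripper open.
Joint ranges: [-3.06, 3.06], [-0.37, 2.12], [-1.25, 1.32], [0.18, 2.47], [-1.1, 4.24], [0.23, 1.98], [-2.94, 2.94]. Speed limits (rad/s): [2.57, 2.57, 3.14, 3.14, 3.14, 3.14, 3.14].

### API

Orientations are given as [roll, pitch, yaw] about the fixed x, y, z axes, in that order (R = Rz(yaw) Ry(pitch) Rx(roll)).
In Python, from cell import ctrl gives the robot as it stands. The module is installed in compiled form; this text tells all that it offers.
- The arm moves only by the tool step_arm, never from a script. Its argument "deltas" is a list that holds one entry, the list of rows, each a list of 7 numbers: the opening, from 0 (shut) to 1 (fully open), then the shift along the world's x, y, z in mm, then the turn, a rotation vector about the world's x, y, z in rad. In form: [[[grip, tx, ty, tz, rx, ry, rz], ...]]. A call has 1 to 10 rows; each row shifts and turns the commanded pose from where the row before left it; what a row does not reach is not made up. A row lasts 1/12 s, in which the tool goes at most 41.7 mm and 7.16 degrees, less where a joint would pass 70% of its speed; a pose out of reach is approached as far as the arm can. A call is refused whole if a number of a shift passes 41.7 or a number of a turn 0.125, either way. A call with a gripper value outside its range is refused whole. The fingers move at their own pace and stop on an object; the grip force is fixed at half the most. Time passes only in rows, so rows that do not move let the fingers close. It gives the time, the measured TCP pose, the force and the opening at its end, in the units of the state.
- ctrl.read_state(): the state, without advancing time (a new reading comes with each control period).
- ctrl.get_image(name): name is "scene" or "side" or "wrist"; returns (picture, depth): 384x512x3 uint8, red, green, blue; 384x512 float32, mm along the optical axis (not along the pixel's ray), 0 where there is no reading.
- ctrl.camera_info(name): a dict with "intrinsics" (3x3 intrinsics, pixels), "rvec" (rotation vector, rad) and "tvec" (3), from world to camera coordinates, as OpenCV has them. Camera axes: x right, y down, z forward; pixel columns grow to the right and rows downward; lengths in mm; the calibration is good to about 2 mm. A picture is of the moment at which its call begins: read the wrist's pose just before it. camera_info takes no time and is no camera call; for the wrist camera it gives the pose at the moment of the call.
- ctrl.finish_job(): hands the job in, once; it reports no verdict.
The state is a dict: "clock": time; "qpos": joint angles; "qd": joint speeds; "tau": joint torques, N m; "eef_pos": TCP position; "tool_rot": TCP orientation; "force": force on the tool from outside, world axes, zero at the start; "torque": the same for the moment, N m; "width": finger opening in mm.
Only numpy, scipy, OpenCV 4.12 (cv2) and the standard library are available. Lean on these libraries where they do the work, as an engineer would, in place of code of your own. Each camera call takes 0.05 s, during which the arm holds its last target.

## Working session

There is one attempt and no reset: what is moved stays moved. The work goes in short steps, Python scripts to look and compute and a tool call to move; the robot and the scene stay as the last step left them, time stands still between calls to the robot, and variables do not carry over. Pictures are saved under pics/ and viewed, and the job is handed in when it is done.

Besides the shell and the picture viewer there is one more tool, called after "Request:" as a command line: name --argument value ..., lists and objects as JSON in quotes. step_arm: Moves the arm, as the interface text tells. Its arguments: {"type":"object","properties":{"deltas":{"type":"array"}},"required":["deltas"]}

```bash
mkdir -p pics; cat > h.py <<'E'
import numpy as np, cv2
from cell import ctrl
def grab(n,tag):
    ci=ctrl.camera_info(n); im,d=ctrl.get_image(n)
    cv2.imwrite(f'pics/{tag}.png',im[:,:,::-1]); np.savez(f'pics/{tag}.npz',im=im,d=d,K=ci['intrinsics'],r=ci['rvec'],t=ci['tvec'])
    return im,d
def load(tag):
    z=np.load(f'pics/{tag}.npz'); R=cv2.Rodrigues(z['r'].reshape(3))[0]; return z['im'],z['d'],z['K'],R,z['t'].reshape(3)
def cloud(tag):
    im,d,K,R,t=load(tag); v,u=np.mgrid[0:384,0:512]
    c=np.stack([(u-K[0,2])/K[0,0]*d,(v-K[1,2])/K[1,1]*d,d],-1)
    P=(c-t)@R; P[d==0]=np.nan; return im,P
def ray(tag,u,v,z):
    im,d,K,R,t=load(tag); o=-R.T@t; w=R.T@np.array([(u-K[0,2])/K[0,0],(v-K[1,2])/K[1,1],1]); return o+w*(z-o[2])/w[2]
def proj(tag,p):
    im,d,K,R,t=load(tag); c=R@np.asarray(p,float)+t; return K[0,0]*c[0]/c[2]+K[0,2],K[1,1]*c[1]/c[2]+K[1,2]
E
python3 - <<'E'
from h import *
for n in ['scene','side','wrist']: grab(n,n+'0')
s=ctrl.read_state(); print(s, ctrl.finger_overhang)
a=[cv2.imread(f'pics/{n}0.png') for n in ['scene','side','wrist']]
for n in ['scene','side']:
    im,d,K,R,t=load(n+'0'); print(n,-R.T@t)
E
```

```text
{'clock': 0.15, 'qpos': array([-1.28880251,  0.62912493,  0.03846607,  1.51812622, -0.02698584,
        0.99628634, -0.02001058]), 'qd': array([ 0.0009608 , -0.00340437,  0.0003373 , -0.002048  , -0.0026712 ,
       -0.00097542, -0.00024631]), 'tau': array([ 1.53001700e-03, -5.63803124e+01,  1.22752201e+00, -1.93652898e+01,
        1.10522291e-02,  7.43852608e-03, -1.38246065e-05]), 'eef_pos': array([221.36440213, 610.66470445, 238.61017707]), 'tool_rot': array([-3.14016647e+00,  2.80287180e-05,  2.79378196e+00]), 'force': array([ 0.53017764, -0.03624706,  0.13026301]), 'torque': array([-0.0094269 ,  0.01178913,  0.05843311]), 'width': 84.94809363159858} 8.0
scene [  42.20894913 -753.99250301  467.51761167]
side [  95.20750045 -705.82487298  813.73570907]
```

View pics/scene0.png

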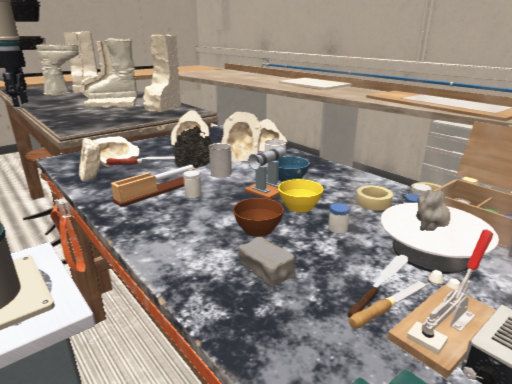

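View pics/side0.png

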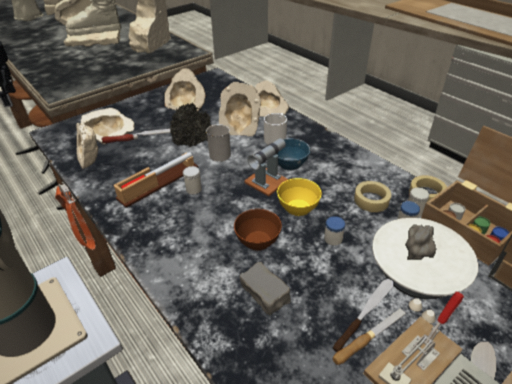

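View pics/wrist0.png

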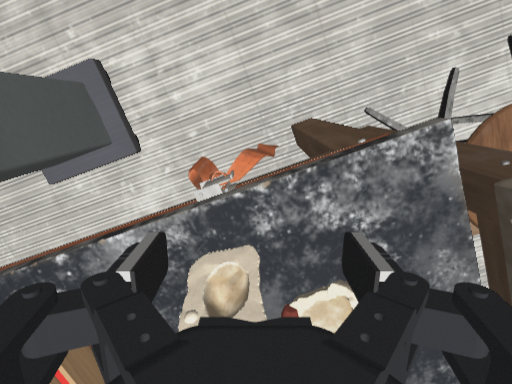

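```bash
python3 - <<'E'
from h import *
a=cv2.imread('pics/scene0.png')[110:250,100:360]; b=cv2.imread('pics/side0.png')[110:250,100:360]
cv2.imwrite('pics/cropA.png',np.vstack([cv2.resize(x,None,fx=2.14,fy=2.14,interpolation=cv2.INTER_CUBIC) for x in (a,b)]))
for n in ['scene0','side0']:
    im,P=cloud(n); hsv=cv2.cvtColor(im,cv2.COLOR_RGB2HSV)
    print(n)
    m=(hsv[...,1]>150)&((hsv[...,0]<8)|(hsv[...,0]>172))&(hsv[...,2]>90)
    k,l,st,c=cv2.connectedComponentsWithStats(m.astype(np.uint8))
    for i in range(1,k):
        if st[i,4]>15: print('red',st[i],c[i].round(1),np.nanmedian(P[l==i],0).round())
    m=(hsv[...,1]>100)&(hsv[...,0]>90)&(hsv[...,0]<125)&(hsv[...,2]>50)
    k,l,st,c=cv2.connectedComponentsWithStats(m.astype(np.uint8))
    for i in range(1,k):
        if st[i,4]>30: print('blue',st[i],c[i].round(1),np.nanmedian(P[l==i],0).round())
E
```

```text
scene0
red [107 158  30   6 103] [121.  160.7] [476. 560.  21.]
red [467 230  25  40 407] [479.3 249.5] [ 654. -581.  131.]
blue [287  66  38   5  51] [305.5  67.9] [2784. 1856.  103.]
blue [371  75  41   5  76] [392.2  77. ] [2785.  920.  104.]
blue [422  80  27   5  61] [436.   81.7] [2787.  571.  103.]
blue [453  83  34   5  77] [468.6  85.1] [2787.  348.  104.]
blue [278 157  30  23 485] [291.1 167.1] [869.  73.  43.]
blue [405 195  13   7  66] [411.3 198.3] [ 899. -328.   61.]
blue [330 203  17  11 133] [337.5 208. ] [ 710. -244.   62.]
side0
red [103 134  29   6  69] [118.  137.3] [488. 558.  24.]
red [121 175  24  13  79] [132.3 181. ] [401. 260.  55.]
red [488 235  12   8  38] [493.8 238.2] [1003. -523.   38.]
red [438 292  25  31 308] [450.  306.9] [ 658. -582.  137.]
blue [278 139  30  20 366] [294.3 148.9] [901.  98.  32.]
blue [401 202  18  13 174] [409.7 208.1] [ 911. -334.   63.]
blue [326 216  19  15 214] [335.  223.2] [ 718. -247.   63.]
blue [492 227  16  12 123] [499.7 232.1] [1036. -523.   39.]
```

View pics/cropA.png

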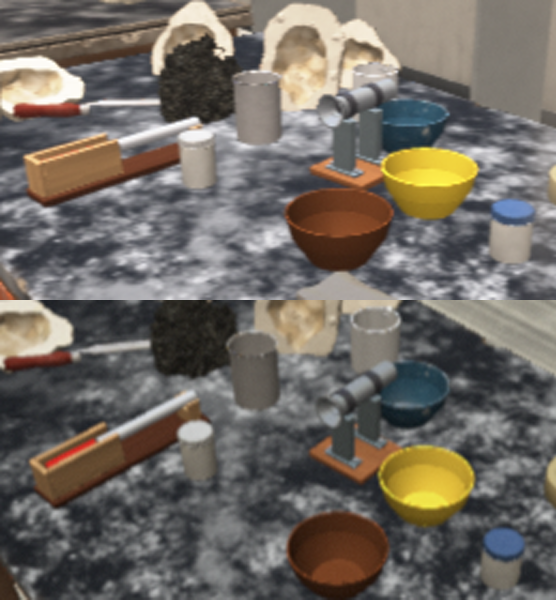

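```bash
python3 - <<'E'
from h import *
for n in ['scene0','side0']:
    im,P=cloud(n); hsv=cv2.cvtColor(im,cv2.COLOR_RGB2HSV)
    ok=np.isfinite(P[...,0])
    def rep(name,x0,x1,y0,y1,z0,z1,smax=60,smin=0):
        m=ok&(P[...,0]>x0)&(P[...,0]<x1)&(P[...,1]>y0)&(P[...,1]<y1)&(P[...,2]>z0)&(P[...,2]<z1)&(hsv[...,1]<=smax)&(hsv[...,1]>=smin)
        Q=P[m]; v,u=np.where(m); 
        if len(Q)<5: print(name,len(Q));return
        c=Q.mean(0); U,S,V=np.linalg.svd(Q-c); d=V[0]; s=(Q-c)@d
        print(n,name,len(Q),'px',u.min(),u.max(),v.min(),v.max(),'c',c.round(),'dir',d.round(3),'yaw',np.degrees(np.arctan2(d[1],d[0])).round(1),'ext',s.min().round(),s.max().round(),'z',Q[:,2].min().round(),Q[:,2].max().round())
    def px(name,u0,u1,v0,v1,z0,z1,smax=255,smin=0):
        m=np.zeros((384,512),bool); m[v0:v1,u0:u1]=1; m&=ok&(P[...,2]>z0)&(P[...,2]<z1)&(hsv[...,1]<=smax)&(hsv[...,1]>=smin)
        Q=P[m]; v,u=np.where(m); 
        if len(Q)<5: print(name,len(Q));return
        c=Q.mean(0); U,S,V=np.linalg.svd(Q-c); d=V[0]; s=(Q-c)@d
        print(n,name,len(Q),'px',u.min(),u.max(),v.min(),v.max(),'c',c.round(),'dir',d.round(3),'yaw',np.degrees(np.arctan2(d[1],d[0])).round(1),'ext',s.min().round(),s.max().round(),'z',Q[:,2].min().round(),Q[:,2].max().round(),'xy',Q[:,:2].min(0).round(),Q[:,:2].max(0).round())
    if n=='scene0':
        px('rod',154,196,164,182,35,65,60); px('rackwood',110,200,160,205,3,80,255,90); px('jarw',183,202,168,200,10,90); px('tin',208,232,140,178,10,120); px('pipe',248,288,144,172,85,150); px('bowl',278,310,155,182,45,75,255,90);px('clay',238,295,236,283,8,90);px('jarb',328,350,203,234,10,80)
    else:
        px('rod',150,196,150,178,35,65,60); px('rackwood',112,200,145,205,3,80,255,90); px('jarw',182,202,165,193,10,90); px('tin',206,232,120,162,10,120); px('pipe',248,288,135,175,85,150); px('bowl',278,312,138,170,45,75,255,90);px('clay',238,295,258,312,8,90);px('jarb',324,346,214,248,10,80)
E
```

```text
scene0 rod 267 px 155 195 165 181 c [533. 246.  50.] dir [ 0.379  0.922 -0.081] yaw 67.7 ext -91.0 59.0 z 37.0 65.0 xy [464. 145.] [612. 280.]
scene0 rackwood 1428 px 110 192 160 204 c [427. 274.  31.] dir [-0.357 -0.932  0.062] yaw -110.9 ext -294.0 71.0 z 3.0 64.0 xy [342. 223.] [599. 575.]
scene0 jarw 441 px 183 201 168 195 c [544. 169.  46.] dir [ 0.353  0.935 -0.02 ] yaw 69.3 ext -25.0 139.0 z 10.0 74.0 xy [521. 143.] [608. 301.]
scene0 tin 765 px 208 231 140 175 c [710. 264.  62.] dir [-0.542 -0.829 -0.141] yaw -123.2 ext -176.0 45.0 z 11.0 102.0 xy [673. 224.] [845. 399.]
scene0 pipe 525 px 248 285 144 169 c [736.  53. 110.] dir [-0.896 -0.441  0.054] yaw -153.8 ext -226.0 62.0 z 85.0 133.0 xy [677.  20.] [927. 217.]
scene0 bowl 292 px 278 309 157 181 c [845.  48.  54.] dir [-0.651 -0.759  0.031] yaw -130.6 ext -90.0 136.0 z 45.0 64.0 xy [732. -76.] [918. 133.]
scene0 clay 1780 px 239 294 237 282 c [ 455. -278.   40.] dir [-0.124  0.989  0.082] yaw 97.2 ext -48.0 69.0 z 8.0 56.0 xy [ 430. -324.] [ 498. -209.]
scene0 jarb 495 px 329 349 203 230 c [ 709. -252.   43.] dir [-0.293
[... 563 characters left out ...]
1. 272.  62.] dir [-0.62  -0.783  0.051] yaw -128.4 ext -150.0 52.0 z 10.0 104.0 xy [676. 223.] [840. 394.]
side0 pipe 538 px 248 285 138 169 c [733.  46. 115.] dir [-0.993 -0.079 -0.092] yaw -175.5 ext -80.0 54.0 z 85.0 136.0 xy [679.  17.] [814.  73.]
side0 bowl 171 px 279 308 139 164 c [873.  67.  53.] dir [-0.801 -0.599  0.001] yaw -143.2 ext -55.0 69.0 z 45.0 67.0 xy [799.   9.] [919. 125.]
side0 clay 1555 px 240 290 262 311 c [ 462. -273.   45.] dir [-0.04   0.996  0.085] yaw 92.3 ext -52.0 66.0 z 8.0 59.0 xy [ 431. -323.] [ 505. -206.]
side0 jarb 459 px 324 345 216 243 c [ 713. -251.   48.] dir [-0.372 -0.266 -0.889] yaw -144.4 ext -30.0 39.0 z 10.0 67.0 xy [ 694. -269.] [ 745. -219.]
```

```bash
python3 - <<'E'
from h import *
for n in ['scene0','side0']:
    im,P=cloud(n); hsv=cv2.cvtColor(im,cv2.COLOR_RGB2HSV)
    for nm,(lo,hi) in dict(brown=(3,14),yellow=(20,30)).items():
        m=(hsv[...,1]>140)&(hsv[...,0]>=lo)&(hsv[...,0]<=hi)&(P[...,2]>30)&(P[...,2]<80)&(P[...,0]>500)&(P[...,1]<100)&(P[...,1]>-300)
        Q=P[m]; print(n,nm,len(Q),np.percentile(Q,[2,50,98],axis=0).round().tolist())
ci=ctrl.camera_info('wrist'); R=cv2.Rodrigues(np.array(ci['rvec']))[0]; o=-R.T@np.array(ci['tvec']).ravel()
print(ci['intrinsics'],o,'axis',R[2])
E
```

```text
scene0 brown 1037 [[502.0, -181.0, 31.0], [562.0, -116.0, 48.0], [619.0, -63.0, 62.0]]
scene0 yellow 847 [[673.0, -155.0, 31.0], [734.0, -92.0, 48.0], [790.0, -38.0, 62.0]]
side0 brown 781 [[504.0, -181.0, 31.0], [574.0, -105.0, 48.0], [621.0, -64.0, 64.0]]
side0 yellow 793 [[675.0, -155.0, 31.0], [747.0, -85.0, 49.0], [793.0, -38.0, 65.0]]
[[293.56118687   0.         254.58769947]
 [  0.         293.56118687 185.98266412]
 [  0.           0.           1.        ]] [158.41443357 632.91701018 373.33685886] axis [ 0.25155222 -0.09280135 -0.96338434]
```

Request:
step_arm --deltas '[[[1,25,-35,4,0,0,0.052],[1,25,-35,4,0,0,0.052],[1,25,-35,4,0,0,0.052],[1,25,-35,4,0,0,0.052],[1,25,-35,4,0,0,0.052],[1,25,-35,4,0,0,0.052],[1,25,-35,0,0,0,0.052],[1,25,-35,0,0,0,0.052],[1,25,-35,0,0,0,0.052],[1,25,-35,0,0,0,0.052]]]'

```text
clock: 0.98
eef_pos: [463.8, 271.0, 262.5]
tool_rot: [-3.142, -0.0, -2.967]
force: [0.8, 0.9, -0.3]
width: 85.4
```

```bash
python3 - <<'E'
from h import *
s=ctrl.read_state(); grab('wrist','w1'); print(s['clock'],s['eef_pos'],s['tool_rot'],s['qpos'])
E
```

```text
0.9833 [463.7814477  271.00950015 262.45864633] [-3.14154630e+00 -1.72008750e-04 -2.96667693e+00] [-0.52821378  0.43947619 -0.07624364  1.80282955  0.04131484  0.9009976
  1.12281143]
```

View pics/w1.png

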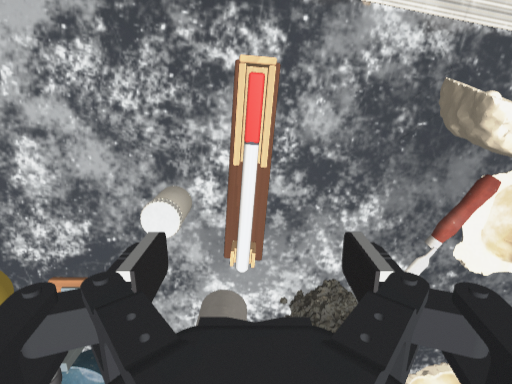

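```bash
python3 - <<'E'
from h import *
im,d,K,R,t=load('w1'); hsv=cv2.cvtColor(im,cv2.COLOR_RGB2HSV)
m=((hsv[...,1]>150)&((hsv[...,0]<8)|(hsv[...,0]>172))&(hsv[...,2]>120)).astype(np.uint8); m[:,:200]=0;m[:,300:]=0;m[160:]=0
v,u=np.where(m); print(u.min(),u.max(),v.min(),v.max())
mid=[]
for r in range(80,140,4):
    us=np.where(m[r])[0]; p=ray('w1',us.mean(),r,54); mid.append(p)
    if r%12==8: print('h',r,us.min(),us.max(),p.round(1))
b=(hsv[...,1]<40)&(hsv[...,2]>150); b[:,:228]=0; b[:,268:]=0
mid2=[]
for r in range(150,268,4):
    us=np.where(b[r])[0]
    if len(us)<3: print(r,'none');continue
    p=ray('w1',(us.min()+us.max())/2,r,45); mid2.append(p)
    if r%12==6 or r>250: print('b',r,us.min(),us.max(),p.round(1))
vv=np.where(b[240:290,236:248].any(1))[0]+240; print('nose row',vv.max())
a=np.array(mid+mid2)[:,:2]; 
for q in (a,np.array(mid)[:,:2],np.array(mid2)[:,:2]):
    vx,vy,x0,y0=cv2.fitLine(q.astype(np.float32),cv2.DIST_HUBER,0,.01,.01).ravel(); print(np.degrees(np.arctan2(vy,vx)),x0,y0, np.abs((q-[x0,y0])@[-vy,vx]).max())
for z in (45,54): print('tail',ray('w1',256,v.min()-.5,z),'hb',ray('w1',250,v.max()+.5,z),'nose',ray('w1',241.5,vv.max()+.5,z))
E
```

```text
245 264 72 142
h 80 249 263 [372.2 254.5  54. ]
h 92 248 262 [384.8 255.9  54. ]
h 104 247 261 [397.6 257.4  54. ]
h 116 246 260 [410.7 258.6  54. ]
h 128 245 259 [424.2 259.8  54. ]
b 150 244 257 [450.9 262.5  45. ]
b 162 228 256 [467.1 254.7  45. ]
b 174 242 255 [480.5 265.   45. ]
b 186 242 254 [495.7 267.   45. ]
b 198 241 253 [511.4 268.4  45. ]
b 210 240 252 [527.5 269.8  45. ]
b 222 239 251 [543.9 271.2  45. ]
b 234 238 250 [560.7 272.7  45. ]
b 246 237 266 [576.  285.3  45. ]
b 254 237 267 [587.5 287.9  45. ]
b 258 236 248 [595.6 275.8  45. ]
b 262 236 267 [599.3 289.3  45. ]
b 266 232 267 [605.7 287.7  45. ]
nose row 289
5.3555417 467.13675 264.20813 12.62726037079065
5.563429 403.489 258.2027 0.6762901064843811
12.075446 524.9056 270.39493 9.545889169075169
tail [362.54008066 253.58206798  45.        ] hb [442.08242664 260.34803201  45.        ] nose [643.54990918 282.89919422  45.        ]
tail [363.44106028 253.70194306  54.        ] hb [440.95079699 260.29501099  54.        ] nose [637.27001959 282.26990529  54.        ]
```

Request:
step_arm --deltas '[[[0.5,17.9,-0.8,-38,0,0,-0.027],[0.5,17.9,-0.8,-38,0,0,-0.027],[0.5,17.8,-0.7,-38,0,0,-0.026],[0.5,0,0,-38,0,0,0],[0.5,0,0,-16.5,0,0,0],[0.5,0,0,0,0,0,0]]]'

```text
clock: 1.53
eef_pos: [513.2, 269.0, 90.2]
tool_rot: [-3.138, -0.009, -3.05]
force: [0.0, -1.4, -0.3]
width: 42.4
```

```bash
python3 - <<'E'
from h import *
s=ctrl.read_state(); grab('wrist','w2'); print(s['clock'],s['eef_pos'],s['tool_rot'],s['width'])
print('jar lid', ray('w1',160,218,72),'tin',ray('w1',222,305,100))
E
```

```text
1.5333 [513.1628591  268.96041386  90.18370589] [-3.13775133 -0.00858612 -3.04989529] 42.3699755309427
jar lid [545.10802551 170.10777459  72.        ] tin [630.02073366 259.70535193 100.        ]
```

View pics/w2.png

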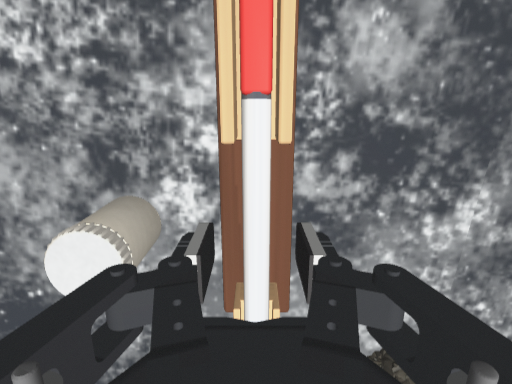

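Request:
step_arm --deltas '[[[0.5,0,0,-25,0,0,0],[0.5,0,0,-22,0,0,0],[0.5,0,0,-9,0,0,0],[0.5,0,0,0,0,0,0],[0,0,0,0,0,0,0],[0,0,0,0,0,0,0],[0,0,0,0,0,0,0],[0,0,0,0,0,0,0]]]'

```text
clock: 2.25
eef_pos: [517.4, 271.4, 40.8]
tool_rot: [3.14, 0.003, -3.049]
force: [-1.0, -0.7, 6.4]
width: 15.8
```

```bash
python3 - <<'E'
from h import *
s=ctrl.read_state(); print(s['clock'],s['eef_pos'],s['tool_rot'],s['width'],s['force'])
E
```

```text
2.25 [517.4192569  271.35608825  40.78293964] [ 3.14027039e+00  2.96479481e-03 -3.04907579e+00] 15.836443812780946 [-0.95276151 -0.66067389  6.39428083]
```

```bash
python3 - <<'E'
from h import *
grab('wrist','w3'); grab('scene','s3')
s=ctrl.read_state(); print(s['eef_pos'],s['width'],s['force'])
a=cv2.imread('pics/s3.png')[120:220,90:240]; cv2.imwrite('pics/s3c.png',cv2.resize(a,None,fx=5,fy=5,interpolation=cv2.INTER_CUBIC))
E
```

```text
[517.46952732 271.3408771   40.79974363] 16.197153340376257 [-0.62815498 -0.38406783  7.14586114]
```

View pics/w3.png

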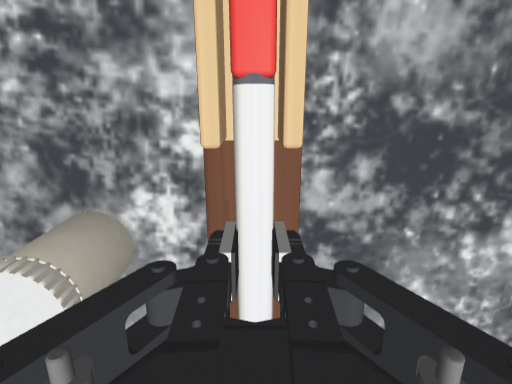

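View pics/s3c.png

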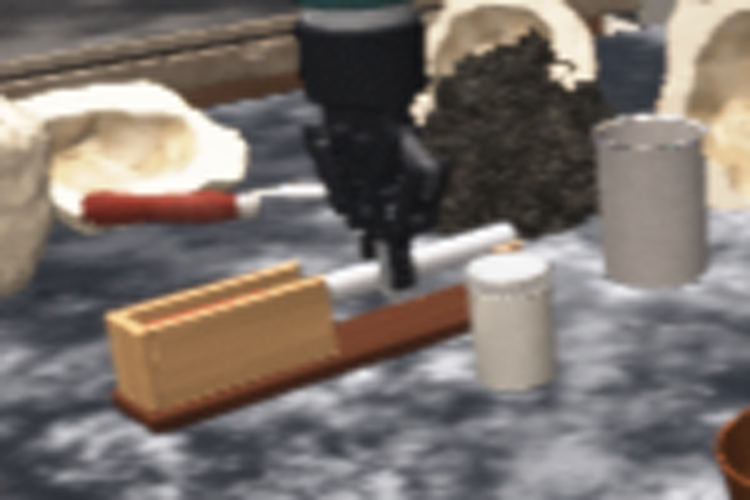

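Request:
step_arm --deltas '[[[0,0,0,10,0,0,0],[0,0,0,20,0,0,0],[0,0,0,30,0,0,0],[0,0,0,30,0,0,0],[0,0,0,20,0,0,0],[0,0,0,0,0,0,0]]]'

```text
clock: 2.85
eef_pos: [519.0, 272.1, 154.4]
tool_rot: [3.138, 0.009, -3.05]
force: [0.4, 0.2, -0.2]
width: 15.8
```

```bash
python3 - <<'E'
from h import *
grab('wrist','w4'); grab('scene','s4');grab('side','d4')
s=ctrl.read_state(); print(s['clock'],s['eef_pos'],s['tool_rot'],s['width'],s['force'],s['torque'])
a=cv2.imread('pics/s4.png')[100:220,90:240];b=cv2.imread('pics/d4.png')[100:220,90:240]; cv2.imwrite('pics/s4c.png',cv2.resize(np.hstack([a,b]),None,fx=2.6,fy=2.6,interpolation=cv2.INTER_CUBIC))
E
```

```text
3.0 [515.88318516 270.37130158 149.04394315] [-3.14147896e+00 -1.97134788e-04 -3.04950661e+00] 16.03180444074514 [ 0.32416331  0.2768844  -1.0566186 ] [-0.00448419  0.00302354 -0.00789776]
```

View pics/w4.png

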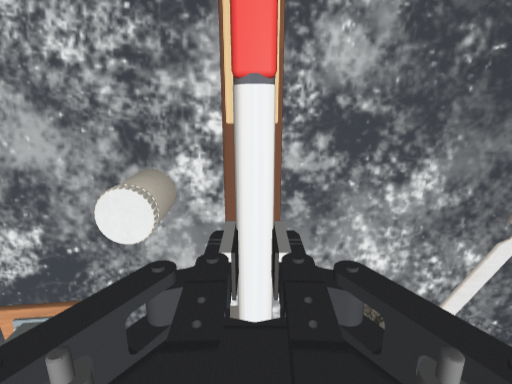

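View pics/s4c.png

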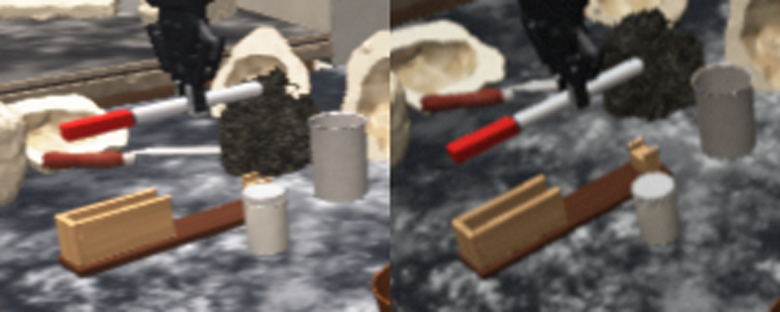

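```bash
python3 - <<'E'
from h import *
im,P=cloud('w4'); hsv=cv2.cvtColor(im,cv2.COLOR_RGB2HSV)
m=((hsv[...,1]>150)&((hsv[...,0]<8)|(hsv[...,0]>172))&(hsv[...,2]>120)); m[:,:200]=0;m[:,300:]=0
Q=P[m&np.isfinite(P[...,0])]
v,u=np.where(m); print(u.min(),u.max(),v.max(),len(Q), np.percentile(Q,[5,50,95],axis=0).round(1))
# slope of z vs x on handle
A=np.c_[Q[:,0]-515,np.ones(len(Q))]; print('handle z(x)',np.linalg.lstsq(A,Q[:,2],rcond=None)[0])
ax=[]
for r in range(85,300,10):
    b=(hsv[r,:,1]<40)&(hsv[r,:,2]>140)
    us=[]; c=254
    l=c
    while b[l-1]: l-=1
    rr=c
    while b[rr+1]: rr+=1
    p=P[r,c-3:c+4]; ax.append((r,l,rr,np.nanmedian(p,0).round(1)))
for a in ax[::3]: print(*a)
xs=np.array([a[3][0] for a in ax]);zs=np.array([a[3][2] for a in ax]); print(np.polyfit(xs-515,zs,1))
hz=np.median(Q[:,2])
c=[ray('w4',(np.where(m[r])[0].mean()),r,np.nanmedian(P[r][m[r]][:,2])) for r in (5,20,35,50,65)]
c2=[ray('w4',(a[1]+a[2])/2,a[0],a[3][2]-8) for a in ax if a[0]<225]
print(np.round(c,1),np.round(c2,1)[::3]); q=np.array(c+c2)[:,:2]; pf=np.polyfit(q[:,0]-515,q[:,1],1);print(pf,np.degrees(np.arctan(pf[0])))
print('hb',ray('w4',254,v.max()+.5,hz))
E
```

```text
230 277 77 3443 [[416.6 254.5 165.1]
 [427.7 262.3 166.6]
 [439.8 270.2 167.8]]
handle z(x) [4.46104453e-03 1.66926348e+02]
85 235 274 [444.9 264.  167. ]
115 234 274 [456.3 265.  166.7]
145 235 274 [468.4 266.1 166.4]
175 236 273 [481.1 267.2 167.2]
205 237 273 [494.6 268.5 167.2]
235 238 271 [508.6 269.8 167.6]
265 239 271 [523.7 271.1 167.7]
295 237 272 [539.6 272.5 168.3]
[1.04016392e-02 1.67493555e+02]
[[417.1 261.5 166.2]
 [422.1 261.7 166.5]
 [427.2 262.2 166.8]
 [432.4 262.8 166.7]
 [437.6 263.3 166.6]] [[444.5 264.2 159. ]
 [456.7 265.1 158.7]
 [469.6 266.4 158.4]
 [483.  267.7 159.2]
 [497.3 269.2 159.2]]
[9.66347835e-02 2.70800479e+02] 5.519626548479289
hb [442.15228553 263.7327167  166.60518098]
```

Request:
step_arm --deltas '[[[0,16,-20,30,0,0,-0.12],[0,17,-34,30,0,0,-0.12],[0,17,-34,20,0,0,-0.12],[0,17,-34,20,0,0,-0.12],[0,17,-34,15,0,0,-0.12],[0,17,-34,15,0,0,-0.12],[0,17,-34,10,0,0,-0.12],[0,17,-34,10,0,0,-0.12],[0,17,-34,0,0,0,-0.12],[0,17,-34,0,0,0,-0.12]]]'

```text
clock: 3.83
eef_pos: [682.0, -50.2, 292.5]
tool_rot: [-3.14, -0.001, 2.028]
force: [-0.5, -0.1, -1.9]
width: 15.9
```

Request:
step_arm --deltas '[[[0,5,-30,0,0,0,-0.12],[0,0,0,0,0,0,-0.12],[0,0,0,0,0,0,-0.12],[0,0,0,0,0,0,0],[0,0,0,0,0,0,0]]]'

```text
clock: 4.25
eef_pos: [686.2, -78.1, 291.6]
tool_rot: [-3.138, -0.0, 1.677]
force: [-0.4, 0.7, -0.7]
width: 15.9
```

```bash
python3 - <<'E'
from h import *
s=ctrl.read_state(); grab('wrist','w5'); 
print(s['clock'],s['eef_pos'],s['tool_rot'],s['width'],s['force'],s['qpos'])
E
```

```text
4.25 [686.21101873 -78.05342829 291.60694559] [-3.13838913e+00 -4.76729439e-04  1.67737761e+00] 15.863512321617986 [-0.40627345  0.65853665 -0.68692751] [-0.1312152   0.67745305  0.38900937  1.32403627 -0.25819642  1.19268952
  0.3824774 ]
```

View pics/w5.png

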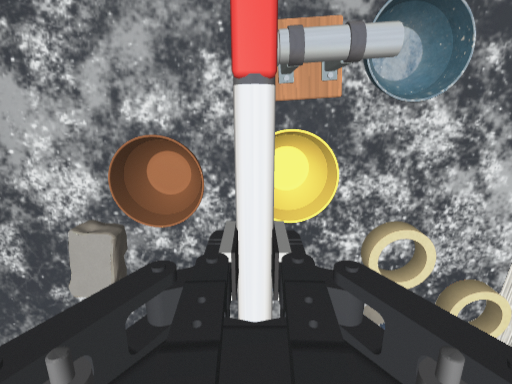

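Request:
step_arm --deltas '[[[0,-22,12,0,0,0,0],[0,-22,12,0,0,0,0],[0,-22,12,0,0,0,0],[0,0,0,0,0,0,0],[0,0,0,0,0,0,0],[0,0,0,0,0,0,0]]]'

```text
clock: 4.8
eef_pos: [621.5, -42.4, 293.8]
tool_rot: [3.14, 0.0, 1.676]
force: [-0.0, -0.4, -0.0]
width: 15.7
```

```bash
python3 - <<'E'
from h import *
s=ctrl.read_state(); grab('wrist','w6'); 
print(s['clock'],s['eef_pos'],s['tool_rot'],s['qd'].round(3))
E
```

```text
4.8 [621.48345977 -42.44234537 293.7592341 ] [3.14044401e+00 3.85617839e-04 1.67590636e+00] [ 0.011  0.013  0.01  -0.017 -0.001  0.001 -0.006]
```

View pics/w6.png

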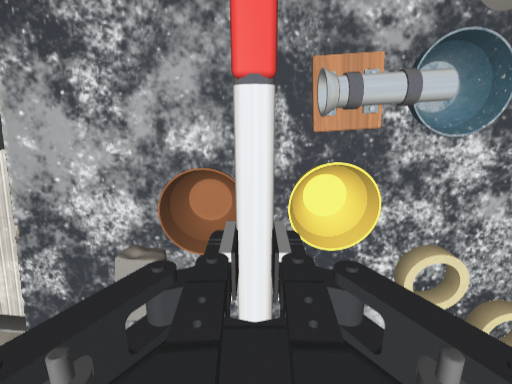

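```bash
python3 - <<'E'
from h import *
im,P=cloud('w6')
m=(P[...,2]>80)&(P[...,2]<150); m[:,:300]=0; m[:40]=0; m[130:]=0
n,l,st,c=cv2.connectedComponentsWithStats(m.astype(np.uint8)); i=1+st[1:,4].argmax(); m=l==i; print(st[i])
pts=[]
for u in range(316,466,4):
    v=np.where(m[:,u])[0]
    if len(v)<4: continue
    p=ray('w6',u,(v.min()+v.max())/2,110); pts.append(p); print(u,v.min(),v.max(),p.round(1),np.nanmax(P[:,u,2][m[:,u]]).round(1))
q=np.array(pts)
s=(q[:,0]>705)&(q[:,0]<800); pf=np.polyfit(q[s,0],q[s,1],1); print(np.degrees(np.arctan(pf[0])),pf)
v,u=np.where(m); print(u.min(),u.max(),ray('w6',u.max()+.5,v[u>=u.max()-2].mean(),110),ray('w6',u.min()-.5,v[u<=u.min()+2].mean(),110))
g=cv2.resize(im[55:125,305:475],None,fx=4.5,fy=4.5,interpolation=cv2.INTER_CUBIC); cv2.imwrite('pics/w6c.png',g[:,:,::-1])
E
```

```text
[ 317   67  141   49 4798]
320 69 114 [681.4  43.7 110. ] 104.2
324 67 115 [685.4  44.6 110. ] 122.3
328 70 112 [689.6  45.1 110. ] 135.2
332 72 109 [693.6  46.  110. ] 132.3
336 76 106 [697.8  45.9 110. ] 129.6
340 75 107 [701.9  46.4 110. ] 127.1
344 73 108 [705.9  47.3 110. ] 127.4
348 72 108 [709.9  48.2 110. ] 126.9
352 71 108 [714.   49.1 110. ] 128.8
356 71 108 [718.1  49.5 110. ] 130.1
360 72 105 [722.   50.9 110. ] 128.9
364 73 104 [726.1  51.4 110. ] 126.8
368 73 104 [730.2  51.8 110. ] 126.9
372 73 104 [734.3  52.2 110. ] 127.3
376 73 104 [738.4  52.6 110. ] 126.3
380 72 103 [742.3  54.  110. ] 127.0
384 72 103 [746.4  54.5 110. ] 127.1
388 72 103 [750.5  54.9 110. ] 126.5
392 71 103 [754.5  55.8 110. ] 126.7
396 71 104 [758.7  55.7 110. ] 126.7
400 69 105 [762.7  56.7 110. ] 128.1
404 68 105 [766.7  57.6 110. ] 127.9
408 68 104 [770.7  58.5 110. ] 129.4
412 67 104 [774.7  59.4 110. ] 129.7
416 68 101 [778.5  60.8 110. ] 129.0
420 70 101 [782.9  60.2 110. ] 128.6
424 69 100 [786.7  61.6 110. ] 126.6
428 69 100 [790.8  62.  110. ] 126.7
432 69 100 [794.9  62.5 110. ] 126.1
436 69 100 [799.   62.9 110. ] 127.1
440 68 99 [802.8  64.3 110. ] 128.0
444 68 99 [806.9  64.7 110. ] 128.1
448 68 99 [811.   65.1 110. ] 126.8
452 68 96 [814.7  67.  110. ] 126.9
456 72 89 [818.4  68.8 110. ] 126.7
9.538897338812973 [  0.16804059 -71.02486384]
317 457 [819.88454768  69.09871835 110.        ] [677.90071691  42.77307264 110.        ]
```

View pics/w6c.png

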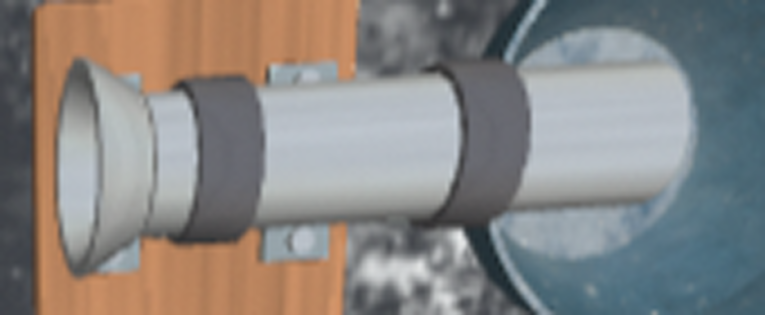

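Request:
step_arm --deltas '[[[0,-5,7,0,0,0,0.116],[0,-5,7,-5,0,0,0.116],[0,-5,7,-10,0,0,0.116],[0,-5,7,-10,0,0,0.116],[0,-5,7,-10,0,0,0.116],[0,-5,7,-10,0,0,0.116],[0,-5,7,-10,0,0,0.116],[0,-5,7,-10,0,0,0.116],[0,-5,6,-10,0,0,0.116],[0,-6,5,-10,0,0,0.116]]]'

```text
clock: 5.68
eef_pos: [570.9, 24.3, 207.8]
tool_rot: [3.141, 0.001, 2.84]
force: [-0.4, 0.4, -0.4]
width: 16.0
```

Request:
step_arm --deltas '[[[0,0,0,-10,0,0,0.116],[0,0,0,-10,0,0,0.116],[0,0,0,-10,0,0,0.116],[0,0,0,-10,0,0,0.12],[0,0,0,0,0,0,0],[0,0,0,0,0,0,0]]]'

```text
clock: 6.18
eef_pos: [570.3, 23.6, 167.9]
tool_rot: [3.141, -0.001, -2.986]
force: [0.3, 0.5, -0.2]
width: 16.1
```

```bash
cat > rod.py <<'E'
from h import *
def rodax(tag,zt):
    im,P=cloud(tag); hsv=cv2.cvtColor(im,cv2.COLOR_RGB2HSV)
    q=[];zz=[]
    for r in range(90,300,5):
        b=(hsv[r,:,1]<40)&(hsv[r,:,2]>140); l=rr=254
        while b[l-1]: l-=1
        while b[rr+1]: rr+=1
        z=np.nanmedian(P[r,250:259,2]); zz.append(z)
        if r<225: q.append(ray(tag,(l+rr)/2,r,z-8)[:2])
    q=np.array(q); pf=np.polyfit(q[:,0],q[:,1],1); return pf,np.degrees(np.arctan(pf[0])),np.polyfit(q[:,0],np.array(zz)[:len(q)]-9,1)
E
python3 - <<'E'
from h import *
from rod import *
s=ctrl.read_state(); grab('wrist','w7'); p=s['eef_pos']
print(s['clock'],p,s['tool_rot'],s['width'],s['force'])
pf,a,zf=rodax('w7',0); print('rod yaw',a,'y at tcp',np.polyval(pf,p[0])-p[1],'axis z-tcp',np.polyval(zf,p[0])-p[2],'slope deg',np.degrees(zf[0]))
im,P=cloud('w7'); hsv=cv2.cvtColor(im,cv2.COLOR_RGB2HSV); m=((hsv[...,1]>150)&((hsv[...,0]<8)|(hsv[...,0]>172))&(hsv[...,2]>120)); m[:,:200]=0;m[:,300:]=0
vm=np.where(m)[0].max(); e=ray('w7',254,vm+.5,np.polyval(zf,p[0])+9); print('handle front',e, 'dist',np.hypot(*(p-e)[:2]),'nose ahead of tcp',172-np.hypot(*(p-e)[:2]))
grab('scene','s7'); grab('side','d7')
a=cv2.imread('pics/s7.png')[100:240,150:340];b=cv2.imread('pics/d7.png')[100:240,150:340]; cv2.imwrite('pics/s7c.png',cv2.resize(np.hstack([a,b]),None,fx=2.1,fy=2.1,interpolation=cv2.INTER_CUBIC))
E
```

```text
6.1833 [570.30281673  23.64285291 167.9200348 ] [ 3.14135435e+00 -7.82777521e-04 -2.98555141e+00] 16.06657055765385 [ 0.34553933  0.51893966 -0.23134004]
rod yaw 1.2507935918868471 y at tcp -4.656361648638768 axis z-tcp 4.112514962545873 slope deg 0.10083269262691967
handle front [494.19316315  10.33138797 181.03254976] dist 77.26496273496105 nose ahead of tcp 94.73503726503895
```

View pics/s7c.png

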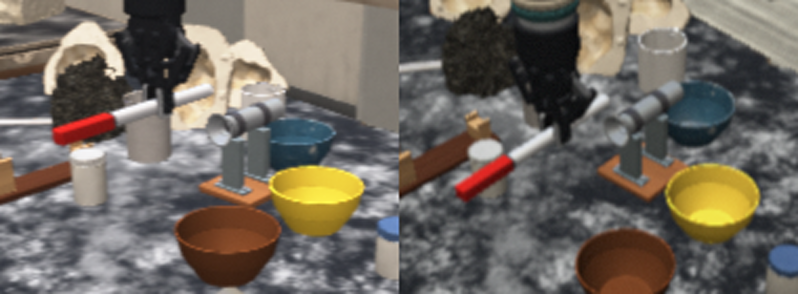

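```bash
cat > rod.py <<'E'
from h import *
def rodax(tag,zt):
    im,P=cloud(tag); q=[];zz=[]
    zc=np.nanmedian(P[90:220,250:259,2])
    for r in range(90,221,5):
        b=(P[r,:,2]>zc-25)&(P[r,:,2]<zc+10); l=rr=254
        while b[l-1]: l-=1
        while b[rr+1]: rr+=1
        zz.append(np.nanmedian(P[r,250:259,2]))
        q.append(ray(tag,(l+rr)/2,r,zz[-1]-8)[:2])
    q=np.array(q); pf=np.polyfit(q[:,0],q[:,1],1); return pf,np.degrees(np.arctan(pf[0])),np.polyfit(q[:,0],np.array(zz)-9,1)
E
python3 - <<'E'
from rod import *
for t,p in (('w7',(570.3,23.64,167.9)),('w4',(519,272.1,154.4))):
    pf,a,zf=rodax(t,0); print('rod yaw',a,'y at tcp',np.polyval(pf,p[0])-p[1],'axis z-tcp',np.polyval(zf,p[0])-p[2],'slope deg',np.degrees(zf[0]))
    u=np.array([np.cos(np.radians(a)),np.sin(np.radians(a))]); x=p[0]+94.7*u[0]; print('nose',x,np.polyval(pf,x),np.polyval(zf,x))
E
```

```text
rod yaw 9.420863014890605 y at tcp -1.2535684041294957 axis z-tcp 4.136567470399513 slope deg 0.10711813653715123
nose 663.7227455494788 37.887419112714085 172.21122728825154
rod yaw 6.003178239906794 y at tcp -0.7631614712518058 axis z-tcp 3.983610369855654 slope deg 0.5071283075919873
nose 613.1806742500875 281.2409082881405 159.2172090458177
```

Request:
step_arm --deltas '[[[0,0,1,-22,0,0,0.001],[0,0,1,-22,0,0,0.001],[0,0,0.6,-15,0,0,0],[0,0,0,-2.5,0,0,0],[0,0,0,0,0,0,0],[0,0,0,0,0,0,0]]]'

```text
clock: 6.83
eef_pos: [570.7, 27.1, 107.9]
tool_rot: [-3.141, 0.002, -2.98]
force: [-0.7, -1.0, -0.0]
width: 15.8
```

```bash
python3 - <<'E'
from rod import *
s=ctrl.read_state(); grab('wrist','w8'); p=s['eef_pos']
print(s['clock'],p,s['tool_rot'],s['width'],s['force'])
pf,a,zf=rodax('w8',0); print('rod yaw',a,'y at tcp',np.polyval(pf,p[0])-p[1],'axis z-tcp',np.polyval(zf,p[0])-p[2],'slope deg',np.degrees(zf[0]))
x=p[0]+93.5; print('nose',x,np.polyval(pf,x),np.polyval(zf,x),'pipe y',.16804*x-71.02)
grab('scene','s8'); grab('side','d8')
a=cv2.imread('pics/s8.png')[120:220,190:320];b=cv2.imread('pics/d8.png')[120:220,190:320]; cv2.imwrite('pics/s8c.png',cv2.resize(np.hstack([a,b]),None,fx=3,fy=3,interpolation=cv2.INTER_CUBIC))
E
```

```text
6.8333 [570.71254664  27.06903537 107.91737668] [-3.14126599e+00  1.56062214e-03 -2.97993026e+00] 15.756984033518817 [-0.65420515 -1.04564098 -0.01663405]
rod yaw 9.247140467788801 y at tcp -1.471519212708305 axis z-tcp 4.070004155858015 slope deg 0.14333189743075067
nose 664.2125466431007 40.82016796231926 112.22128169873396 pipe y 40.59427633790665
```

View pics/s8c.png

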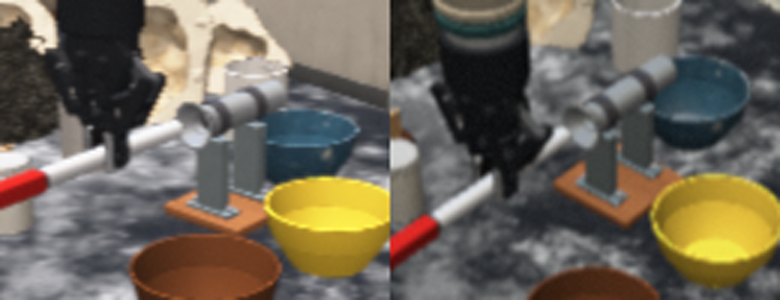

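Request:
step_arm --deltas '[[[0,7.9,1.3,-1.3,0,0,0.002],[0,9.9,1.65,0,0,0,0.001],[0,7.9,1.3,0,0,0,0],[0,7.9,1.3,0,0,0,0],[0,4.9,0.8,0,0,0,0],[0,0,0,0,0,0,0]]]'

```text
clock: 7.48
eef_pos: [609.9, 33.6, 105.7]
tool_rot: [-3.142, 0.002, -2.976]
force: [-0.1, 0.5, 0.1]
width: 16.0
```

Request:
step_arm --deltas '[[[0,7.9,1.3,0,0,0,0],[0,9.9,1.65,0,0,0,0],[0,9.9,1.65,0,0,0,0],[0,7.9,1.3,0,0,0,0],[0,4.9,0.8,0,0,0,0],[0,0,0,0,0,0,0],[0,0,0,0,0,0,0]]]'

```text
clock: 8.07
eef_pos: [648.5, 40.0, 105.4]
tool_rot: [3.142, -0.001, -2.976]
force: [-0.1, 0.6, -1.3]
width: 15.9
```

```bash
python3 - <<'E'
from rod import *
s=ctrl.read_state(); grab('wrist','w9'); p=s['eef_pos']
print(s['clock'],p,s['tool_rot'],s['width'],s['force'],s['qpos'])
pf,a,zf=rodax('w9',0); print('rod yaw',a,'y at tcp',np.polyval(pf,p[0])-p[1],'axis z-tcp',np.polyval(zf,p[0])-p[2],'slope deg',np.degrees(zf[0]))
grab('scene','s9'); grab('side','d9')
a=cv2.imread('pics/s9.png')[120:220,190:320];b=cv2.imread('pics/d9.png')[120:220,190:320]; cv2.imwrite('pics/s9c.png',cv2.resize(np.hstack([a,b]),None,fx=3,fy=3,interpolation=cv2.INTER_CUBIC))
E
```

```text
8.0667 [648.53558176  40.0208487  105.44658711] [ 3.14156606e+00 -8.76080066e-04 -2.97640754e+00] 15.918312584042672 [-0.14584778  0.64724734 -1.25207441] [-0.06853493  0.78398082 -0.06176809  1.62687536  0.06517287  0.73362482
  1.57520399]
rod yaw 9.330010171661467 y at tcp -1.4171529274250503 axis z-tcp 3.9194009660818097 slope deg -0.11007843532096062
```

View pics/s9c.png

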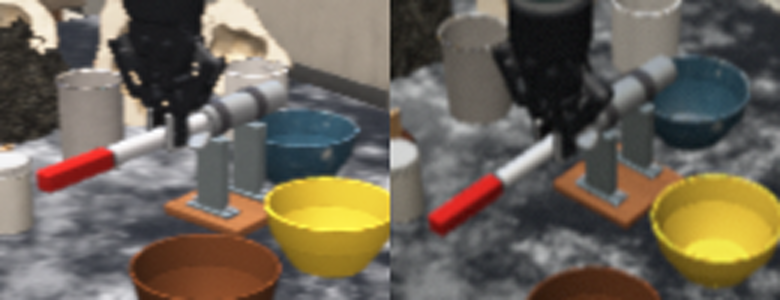

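Request:
step_arm --deltas '[[[0,3.9,0.7,0,0,0,0],[0,0,0,0,0,0,0],[0.35,0,0,0,0,0,0],[0.5,0,0,0,0,0,0],[0.6,0,0,0,0,0,0],[0.6,0,0,0,0,0,0],[0.6,0,0,20,0,0,0],[0.6,0,0,30,0,0,0],[0.6,0,0,40,0,0,0],[0.6,0,0,40,0,0,0]]]'

```text
clock: 9.05
eef_pos: [651.9, 40.7, 236.4]
tool_rot: [3.141, -0.002, -2.976]
force: [1.3, -0.6, -0.6]
width: 51.0
```

Request:
step_arm --deltas '[[[0.6,-30,-5,20,0,0,0],[0.6,-38,-6.4,0,0,0,0],[0.6,-32,-5.4,0,0,0,0],[0.6,0,0,0,0,0,0],[0.6,0,0,0,0,0,0]]]'

```text
clock: 9.47
eef_pos: [551.2, 23.5, 256.3]
tool_rot: [-3.141, -0.0, -2.977]
force: [1.0, -0.4, 0.7]
width: 50.9
```

```bash
python3 - <<'E'
from h import *
s=ctrl.read_state(); grab('wrist','w10'); p=s['eef_pos']
print(s['clock'],p,s['tool_rot'],s['width'],s['force'])
grab('scene','s10'); grab('side','d10')
a=cv2.imread('pics/s10.png')[120:220,190:320];b=cv2.imread('pics/d10.png')[120:220,190:320]; cv2.imwrite('pics/s10c.png',cv2.resize(np.hstack([a,b]),None,fx=3,fy=3,interpolation=cv2.INTER_CUBIC))
E
```

```text
9.4667 [551.23889439  23.47322188 256.32834861] [-3.14129904e+00 -2.59110431e-04 -2.97690098e+00] 50.93716806126263 [ 0.97230839 -0.42996648  0.71755266]
```

View pics/s10c.png

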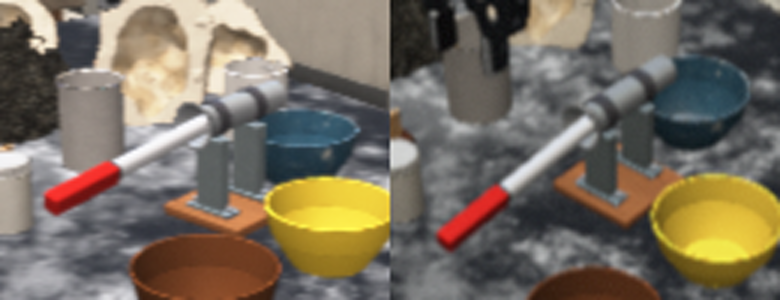

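View pics/w10.png

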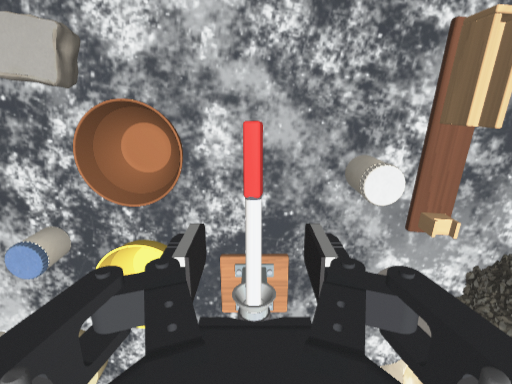

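```bash
python3 - <<'E'
from h import *
im,P=cloud('w10'); hsv=cv2.cvtColor(im,cv2.COLOR_RGB2HSV)
m=((hsv[...,1]>150)&((hsv[...,0]<8)|(hsv[...,0]>172))&(hsv[...,2]>120)); m[:,:200]=0;m[:,300:]=0;m[:110]=0;m[220:]=0
v,u=np.where(m);print(v.min(),v.max())
z=P[...,2]; q=[]
for r in range(v.min()+3,v.max()-2,4):
    us=np.where(m[r])[0]; zz=np.nanmedian(z[r,us.min()+3:us.max()-2]); q.append(np.r_[ray('w10',us.mean(),r,zz)])
for r in range(206,280,4):
    b=(z[r]>30)&(z[r]<140); l=rr=254
    if not b[254]: continue
    while b[l-1]: l-=1
    while b[rr+1]: rr+=1
    zz=np.nanmedian(z[r,251:257]); q.append(ray('w10',(l+rr)/2,r,zz-4))
    q[-1][2]=zz
q=np.array(q);print(q.round(1)[::3])
h=q[:18]; a=q
k=np.polyfit(h[:,0],h[:,2],1);print('handle slope',np.degrees(np.arctan(k[0]*.986)),k)
print('yaw',np.degrees(np.arctan(np.polyfit(q[:,0],q[:,1],1)[0])))
k=np.polyfit(q[:,0],q[:,2],1);print('all slope',np.degrees(np.arctan(k[0]*.986)))
print('tail',ray('w10',253,v.min()-.5,h[0,2]),'front',ray('w10',253,v.max()+.5,h[-1,2]))
E
```

```text
121 197
[[503.9  11.8  96.8]
 [515.3  13.7  98.4]
 [526.8  16.1  99.3]
 [538.4  18.5 100.4]
 [550.4  20.4 101.5]
 [562.3  22.4 103.1]
 [586.3  26.3 105.4]
 [599.   28.4 106.7]
 [612.1  30.5 107.6]
 [625.3  32.2 108.8]
 [638.4  34.3 110.7]
 [652.2  36.6 111.5]
 [665.4  40.4 113.2]]
handle slope 5.637437105389989 [ 0.10011215 46.84017137]
yaw 9.493759260106055
all slope 5.431992700849864
tail [500.41175049  12.24244108  96.75231464] front [576.20195118  24.66807004 104.14017573]
```

Request:
step_arm --deltas '[[[0.6,-6,-1.6,-30,0.008,-0.047,0],[0.6,-6,-1.6,-30,0.008,-0.048,0],[0.6,-6.6,-1.6,-30,0,0,0],[0.6,0,0,-15.6,0,0,0],[0.6,2.8,0.45,-29,0,0,0],[0.6,1.9,0.3,-20,0,0,0],[0.6,1,0.15,-10.7,0,0,0],[0.6,0,0,0,0,0,0],[0.6,0,0,0,0,0,0],[0.6,0,0,0,0,0,0]]]'

```text
clock: 10.45
eef_pos: [541.0, 20.2, 91.2]
tool_rot: [3.142, 0.098, -2.976]
force: [-0.0, -0.6, 0.0]
width: 50.6
```

```bash
python3 - <<'E'
from h import *
s=ctrl.read_state(); grab('wrist','w11'); p=s['eef_pos']
print(s['clock'],p,s['tool_rot'],s['width'],s['force'],s['qd'].round(3))
E
```

```text
10.45 [540.96433119  20.23780464  91.20057986] [ 3.1415321   0.09811833 -2.97635966] 50.62031303988303 [-0.03942958 -0.64747158  0.00118707] [ 0.003 -0.018  0.002  0.004  0.    -0.002  0.   ]
```

View pics/w11.png

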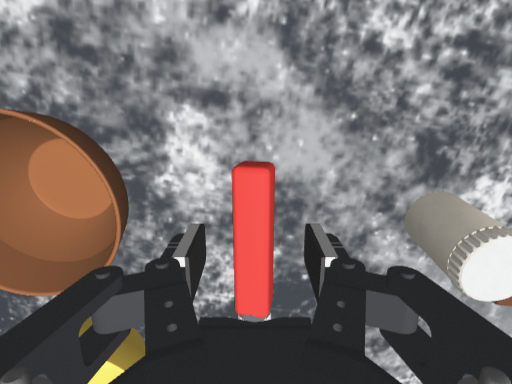

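Request:
step_arm --deltas '[[[0.4,0,0,0,0,0,0],[0,0,0,0,0,0,0],[0,0,0,0,0,0,0],[0,0,0,0,0,0,0],[0,0,0,0,0,0,0]]]'

```text
clock: 10.92
eef_pos: [540.4, 20.0, 90.9]
tool_rot: [-3.142, 0.098, -2.977]
force: [1.1, 0.0, 1.2]
width: 17.8
```

```bash
python3 - <<'E'
from h import *
s=ctrl.read_state(); grab('wrist','w12'); p=s['eef_pos']
print(s['clock'],p,s['tool_rot'],s['width'],s['force'],s['torque'])
E
```

```text
10.9167 [540.43745177  20.02688459  90.86450683] [-3.14158584  0.09774152 -2.97654436] 17.766997631427525 [1.11447878 0.03694062 1.1998485 ] [-0.05448322 -0.0644136   0.00933762]
```

View pics/w12.png

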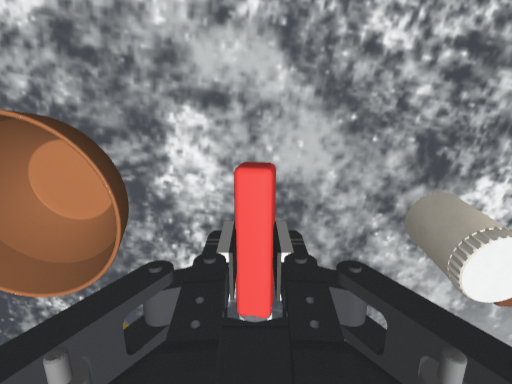

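Request:
step_arm --deltas '[[[0,0,0,4.5,-0.004,0.023,0],[0,0,0,4.5,-0.004,0.024,0],[0,0,0,4.5,-0.004,0.024,0],[0,0,0,4.5,-0.004,0.025,0],[0,0,0,0,0,0,0],[0,0,0,0,0,0,0]]]'

```text
clock: 11.47
eef_pos: [539.9, 20.1, 108.2]
tool_rot: [3.141, -0.001, -2.976]
force: [0.4, -0.8, -0.7]
width: 17.7
```

```bash
python3 - <<'E'
from rod import *
s=ctrl.read_state(); grab('wrist','w13'); p=s['eef_pos']
print(s['clock'],p,s['tool_rot'],s['width'],s['force'],s['torque'])
im,P=cloud('w13'); print([P[r,250:258].mean(0).round(1) for r in (180,210,240,270,290)])
print('pipe y',.16804*p[0]-71.02)
grab('scene','s13'); grab('side','d13')
a=cv2.imread('pics/s13.png')[120:220,190:320];b=cv2.imread('pics/d13.png')[120:220,190:320]; cv2.imwrite('pics/s13c.png',cv2.resize(np.hstack([a,b]),None,fx=3,fy=3,interpolation=cv2.INTER_CUBIC))
E
```

```text
11.4667 [539.87209812  20.12158445 108.22685715] [ 3.14140603e+00 -6.58388187e-04 -2.97630819e+00] 17.721737572996744 [ 0.44346746 -0.83195443 -0.71873208] [-0.02958383  0.02638322  0.02070724]
[array([505.6,  12.8, 117.4]), array([519.4,  15. , 117.8]), array([534.1,  17.5, 117.5]), array([549.6,  20. , 117.7]), array([560.7,  21.8, 117.5])]
pipe y 19.70010736845302
```

View pics/s13c.png

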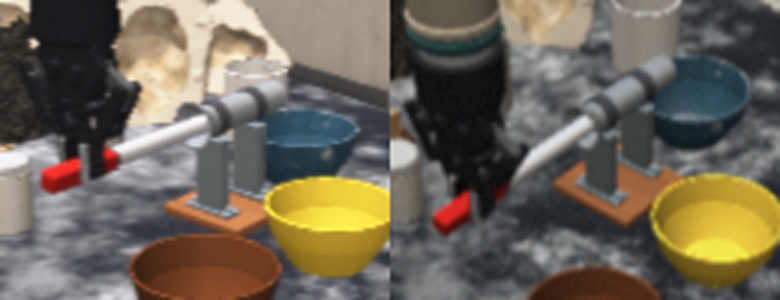

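Request:
step_arm --deltas '[[[0,3.9,0.66,1,0,0,0],[0,4.9,0.83,0.5,0,0,0],[0,4.9,0.83,0,0,0,0],[0,4.9,0.83,0,0,0,0],[0,4.9,0.83,0,0,0,0],[0,4.9,0.83,0,0,0,0],[0,4.9,0.83,0,0,0,0]]]'

```text
clock: 12.2
eef_pos: [573.4, 25.8, 109.7]
tool_rot: [3.141, -0.002, -2.976]
force: [-2.7, -0.3, -0.1]
width: 17.6
```

Request:
step_arm --deltas '[[[0,4.9,0.83,0,0,0,0],[0,4.9,0.83,0,0,0,0],[0,4.9,0.83,0,0,0,0],[0,4.9,0.83,0,0,0,0]]]'

```text
clock: 12.53
eef_pos: [593.3, 29.2, 109.8]
tool_rot: [3.141, -0.001, -2.976]
force: [-3.2, -0.3, -1.2]
width: 18.1
```

```bash
python3 - <<'E'
from rod import *
s=ctrl.read_state(); p=s['eef_pos']
print(s['clock'],p,s['tool_rot'],s['width'],s['force'],s['torque'])
print('pipe y',.16804*p[0]-71.02,'nose past mouth',(p[0]-684)/.986+210)
grab('scene','s14'); grab('side','d14')
a=cv2.imread('pics/s14.png')[120:220,190:320];b=cv2.imread('pics/d14.png')[120:220,190:320]; cv2.imwrite('pics/s14c.png',cv2.resize(np.hstack([a,b]),None,fx=3,fy=3,interpolation=cv2.INTER_CUBIC))
E
```

```text
12.5333 [593.28018687  29.18187934 109.84398566] [ 3.14136825e+00 -9.96219492e-04 -2.97633657e+00] 18.126428466654104 [-3.22651747 -0.33066122 -1.19173892] [-0.07123586  0.70024266  0.05498112]
pipe y 28.67480260157369 nose past mouth 117.992075932694
```

View pics/s14c.png

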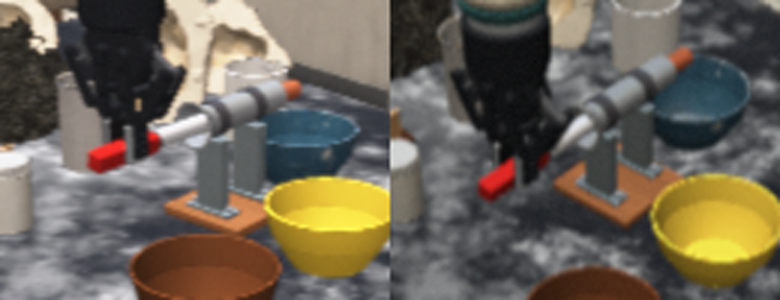

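Request:
step_arm --deltas '[[[0,3.9,0.66,0,0,0,0],[0,3.9,0.66,0,0,0,0],[0,3.9,0.66,0,0,0,0],[0,3.9,0.66,0,0,0,0],[0,3,0.5,0,0,0,0],[0,3,0.5,0,0,0,0],[0,0,0,0,0,0,0],[0,0,0,0,0,0,0],[0,0,0,0,0,0,0]]]'

```text
clock: 13.38
eef_pos: [614.3, 32.7, 109.9]
tool_rot: [3.141, -0.001, -2.976]
force: [0.4, -0.7, -0.2]
width: 17.9
```

```bash
python3 - <<'E'
from rod import *
s=ctrl.read_state(); p=s['eef_pos']
print(s['clock'],p,s['tool_rot'],s['width'],s['force'],s['torque'])
print('pipe y',.16804*p[0]-71.02,'nose past mouth',(p[0]-684)/.986+210)
grab('scene','s15'); grab('side','d15')
a=cv2.imread('pics/s15.png')[120:220,190:320];b=cv2.imread('pics/d15.png')[120:220,190:320]; cv2.imwrite('pics/s15c.png',cv2.resize(np.hstack([a,b]),None,fx=3,fy=3,interpolation=cv2.INTER_CUBIC))
E
```

```text
13.3833 [614.34061971  32.66153724 109.89780232] [ 3.14142190e+00 -9.62108483e-04 -2.97641584e+00] 17.932908800683784 [ 0.38759701 -0.71291075 -0.15764444] [-0.01585776  0.02087591 -0.03775575]
pipe y 32.21379773669443 nose past mouth 139.3515412918108
```

View pics/s15c.png

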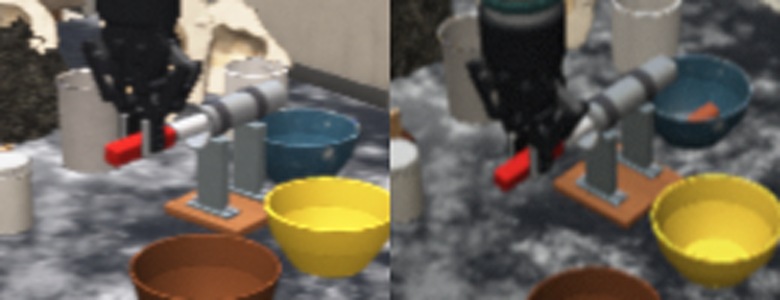

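Request:
step_arm --deltas '[[[0,-7.9,-1.32,0,0,0,0],[0,-11.8,-1.98,0,0,0,0],[0,-15.8,-2.66,0,0,0,0],[0,-15.8,-2.66,0,0,0,0],[0,-15.8,-2.66,0,0,0,0],[0,-15.8,-2.66,0,0,0,0],[0,-15.8,-2.66,0,0,0,0],[0,-15.8,-2.66,0,0,0,0],[0,-15.8,-2.66,0,0,0,0],[0,-15.8,-2.66,0,0,0,0]]]'

```text
clock: 14.32
eef_pos: [466.9, 7.8, 110.2]
tool_rot: [3.141, -0.001, -2.976]
force: [0.3, 0.1, -1.7]
width: 17.8
```

Request:
step_arm --deltas '[[[0,-13.8,-2.32,0,0,0,0],[0,-7,-1.2,0,0,0,0],[0,0,0,0,0,0,0],[0,0,0,0,0,0,0]]]'

```text
clock: 14.65
eef_pos: [448.1, 4.6, 110.2]
tool_rot: [3.141, 0.0, -2.976]
force: [0.7, -0.2, -1.5]
width: 18.0
```

```bash
python3 - <<'E'
from rod import *
s=ctrl.read_state(); grab('wrist','w16'); p=s['eef_pos']
print(s['clock'],p,s['tool_rot'],s['width'],s['force'],s['torque'])
im,P=cloud('w16'); print([P[r,250:258].mean(0).round(1) for r in (180,210,240,270,290)])
grab('scene','s16'); grab('side','d16')
a=cv2.imread('pics/s16.png')[120:220,190:320];b=cv2.imread('pics/d16.png')[120:220,190:320]; cv2.imwrite('pics/s16c.png',cv2.resize(np.hstack([a,b]),None,fx=3,fy=3,interpolation=cv2.INTER_CUBIC))
E
```

```text
14.65 [448.05208359   4.62913457 110.17237207] [ 3.14148657e+00  3.29689931e-04 -2.97644864e+00] 17.950739727842894 [ 0.65031801 -0.23987178 -1.52645418] [-7.42383708e-05  1.09787920e-02 -9.63478931e-03]
[array([413.7,  -2.7, 119.4]), array([ 4.277e+02, -4.000e-01,  1.191e+02]), array([442.4,   2. , 119.1]), array([458. ,   4.5, 119.3]), array([468.7,   6.3, 119.7])]
```

View pics/s16c.png

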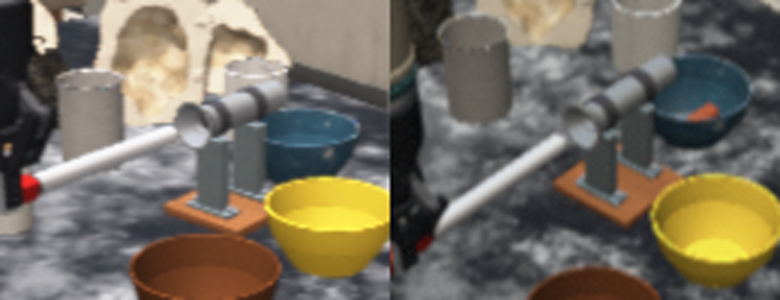

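Request:
step_arm --deltas '[[[0,0,0,-15,0,0,0],[0,0,0,-20,0,0,0],[0,0,0,-20,0,0,0],[0,0,0,-18,0,0,0],[0,0,0,-12,0,0,0],[0,0,0,-7,0,0,0],[0,0,0,-3,0,0,0],[0,0,0,0,0,0,0],[0,0,0,0,0,0,0]]]'

```text
clock: 15.55
eef_pos: [446.2, 3.1, 26.3]
tool_rot: [-3.138, -0.007, -2.976]
force: [0.4, -0.1, 0.4]
width: 18.0
```

```bash
python3 - <<'E'
from rod import *
s=ctrl.read_state(); p=s['eef_pos']
print(s['clock'],p,s['tool_rot'],s['width'],s['force'],s['torque'])
grab('scene','s17'); grab('side','d17')
im,P=cloud('d17'); im2,P2=cloud('s17')
for n,im,P in (('d',im,P),('s',im2,P2)):
    hsv=cv2.cvtColor(im,cv2.COLOR_RGB2HSV)
    for x in range(540,660,20):
        y=4.6+(x-448)*.168
        m=(abs(P[...,0]-x)<5)&(abs(P[...,1]-y)<9)&(P[...,2]>-20)&(P[...,2]<60); print(n,x,m.sum(),np.nanpercentile(P[m][:,2],90).round(1) if m.any() else None)
a=cv2.imread('pics/s17.png')[120:220,160:290];b=cv2.imread('pics/d17.png')[120:220,160:290]; cv2.imwrite('pics/s17c.png',cv2.resize(np.hstack([a,b]),None,fx=3,fy=3,interpolation=cv2.INTER_CUBIC))
E
```

```text
15.55 [446.2310578    3.07457547  26.32229625] [-3.13845304 -0.00738011 -2.9763544 ] 18.026933394963507 [ 0.41906027 -0.14132315  0.4292523 ] [0.01029239 0.05969869 0.05108311]
d 540 26 36.2
d 560 30 36.4
d 580 24 36.4
d 600 27 35.0
d 620 24 34.1
d 640 24 35.2
s 540 22 34.0
s 560 21 34.1
s 580 18 34.0
s 600 11 34.0
s 620 12 33.9
s 640 9 32.8
```

View pics/s17c.png

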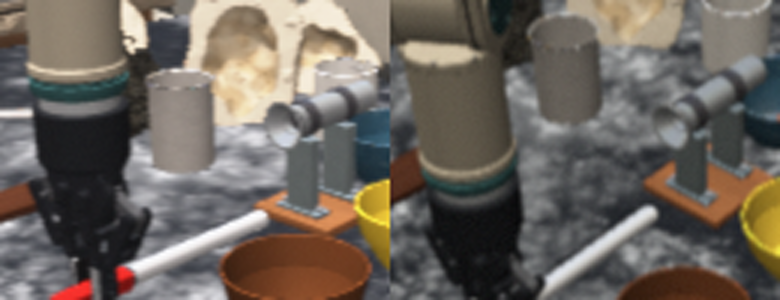

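```bash
python3 - <<'E'
from h import *
s=ctrl.read_state(); print(s['clock'],s['eef_pos'],s['tool_rot'],s['qpos'].round(3),s['qd'].round(3),s['force'])
E
```

```text
15.65 [446.24260845   3.07546797  26.75640814] [-3.13795123 -0.00683845 -2.97640065] [ 0.065  0.756 -0.203  2.213  0.652  0.236  1.014] [-0.005 -0.006  0.001  0.002  0.005 -0.001 -0.008] [-0.21497604 -1.00638027 -0.34138985]
```

Request:
step_arm --deltas '[[[0,0,0,0,0,0,0],[0,0,0,-3,0,0,0],[0,0,0,0,0,0,0],[0,0,0,0,0,0,0]]]'

```text
clock: 15.98
eef_pos: [445.8, 3.1, 23.8]
tool_rot: [-3.138, -0.007, -2.976]
force: [-0.3, 0.5, -0.2]
width: 17.8
```

```bash
python3 - <<'E'
from h import *
s=ctrl.read_state(); print(s['clock'],s['eef_pos'],s['tool_rot'],s['qpos'].round(3),s['qd'].round(3),s['force'])
E
```

```text
15.9833 [445.83423011   3.10218073  23.8082646 ] [-3.13803161 -0.00727371 -2.97576885] [ 0.072  0.763 -0.213  2.214  0.697  0.236  0.969] [-0.002 -0.001  0.002 -0.    -0.006  0.001  0.002] [-0.26105455  0.51113453 -0.17321777]
```

Request:
step_arm --deltas '[[[0,0,0,15,0,0,0.05],[0,10,-1.6,15,0,0,0.106],[0,10,-1.6,0,0,0,0.106],[0,12,-1.6,0,0,0,0.106],[0,12,-1.6,0,0,0,0.106],[0,10,-1.6,0,0,0,0.056],[0,0,0,0,0,0,0],[0,0,0,0,0,0,0]]]'

```text
clock: 16.65
eef_pos: [499.5, -5.1, 53.6]
tool_rot: [-3.139, -0.008, -2.449]
force: [0.1, 0.1, -1.5]
width: 17.6
```

```bash
python3 - <<'E'
from h import *
s=ctrl.read_state(); print(s['clock'],s['eef_pos'],s['tool_rot'],s['qpos'].round(3),s['qd'].round(3),s['force'],s['width'])
E
```

```text
16.65 [499.45683132  -5.1041983   53.58080265] [-3.13854327 -0.00770404 -2.44855494] [ 0.282  0.774 -0.503  2.062  0.783  0.509  1.454] [-0.016 -0.006  0.01   0.03  -0.     0.001 -0.009] [ 0.11617613  0.11289542 -1.53576679] 17.610450565788124
```

Request:
step_arm --deltas '[[[0,0,0,-10,0.005,-0.006,0],[0,0,0,-12,0,0,0],[0,0,0,-10,0,0,0],[0,0,0,-6,0,0,0],[0,0,0,0,0,0,0],[0,0,0,0,0,0,0]]]'

```text
clock: 17.15
eef_pos: [499.2, -4.6, 15.4]
tool_rot: [-3.139, -0.001, -2.446]
force: [0.7, 0.5, -1.0]
width: 17.8
```

```bash
python3 - <<'E'
from rod import *
s=ctrl.read_state(); p=s['eef_pos']
print(s['clock'],p,s['tool_rot'],s['qpos'].round(3),s['width'],s['force'],s['torque'])
grab('scene','s18'); grab('side','d18')
for n in 'ds':
    im,P=cloud(n+'18')
    for t in range(80,210,30):
        x=p[0]+t*.769; y=p[1]+t*.639
        m=(abs(P[...,0]-x)<5)&(abs(P[...,1]-y)<9)&(P[...,2]>-20)&(P[...,2]<60); print(n,t,m.sum(),np.nanpercentile(P[m][:,2],90).round(1) if m.any() else None)
a=cv2.imread('pics/s18.png')[120:220,160:290];b=cv2.imread('pics/d18.png')[120:220,160:290]; cv2.imwrite('pics/s18c.png',cv2.resize(np.hstack([a,b]),None,fx=3,fy=3,interpolation=cv2.INTER_CUBIC))
E
```

```text
17.15 [499.20797244  -4.63931975  15.41775987] [-3.13860348e+00 -6.52485352e-04 -2.44568624e+00] [ 0.229  0.832 -0.419  2.077  0.863  0.411  1.385] 17.75319720519357 [ 0.67240434  0.45245302 -1.04936021] [-0.0482138   0.04785708 -0.03150908]
d 80 3 18.6
d 110 1 0.1
d 140 11 27.4
d 170 15 26.1
d 200 13 26.1
s 80 8 8.2
s 110 6 24.2
s 140 3 24.3
s 170 1 0.6
s 200 2 22.9
```

View pics/s18c.png

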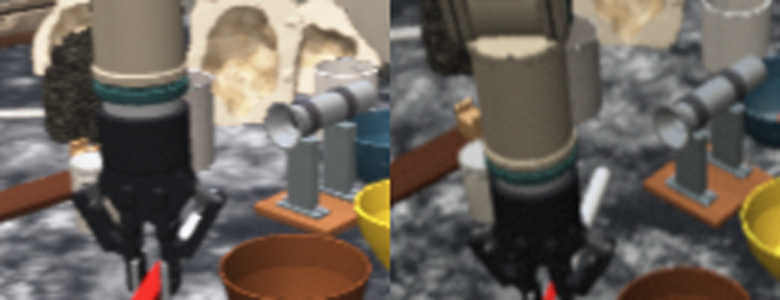

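Request:
step_arm --deltas '[[[0,0,0,-2,0,0,0],[0,0,0,-1.5,0,0,0],[0,0,0,-1,0,0,0],[0,0,0,0,0,0,0],[0,0,0,0,0,0,0]]]'

```text
clock: 17.67
eef_pos: [499.7, -5.0, 11.1]
tool_rot: [-3.138, 0.0, -2.446]
force: [0.8, 0.3, -0.1]
width: 17.8
```

Request:
step_arm --deltas '[[[0,0,0,-0.8,0,0,0],[0,0,0,0,0,0,0],[0,0,0,0,0,0,0]]]'

```text
clock: 17.92
eef_pos: [499.7, -5.0, 10.3]
tool_rot: [-3.138, 0.0, -2.446]
force: [0.3, 0.3, -1.6]
width: 17.6
```

Request:
step_arm --deltas '[[[0,0,0,-0.8,0,0,0],[0,0,0,0,0,0,0],[0,0,0,0,0,0,0]]]'

```text
clock: 18.17
eef_pos: [499.7, -4.9, 9.5]
tool_rot: [-3.138, 0.0, -2.446]
force: [0.4, 0.0, 0.2]
width: 17.5
```

```bash
python3 - <<'E'
from rod import *
s=ctrl.read_state(); grab('wrist','w19'); p=s['eef_pos']; print(s['clock'],p,s['tool_rot'],s['width'],s['force'],s['torque'])
im,P=cloud('w19'); print([P[r,250:258].mean(0).round(1) for r in (180,210,240,270,290)], np.nanmedian(P[60:150,100:200,2]),np.nanmedian(P[60:150,300:400,2]))
E
```

```text
18.1667 [499.69509136  -4.93543433   9.46881227] [-3.13818696e+00  2.71902860e-04 -2.44602236e+00] 17.50001838559834 [0.43754025 0.04541529 0.15208777] [-0.00664323  0.08429735 -0.03764463]
[array([473.3, -29.2,  19.3]), array([484. , -20.3,  19.5]), array([495.5, -10.7,  19.3]), array([507.7,  -0.6,  19.1]), array([516.2,   6.5,  19.1])] 0.06717857974167585 0.02621426461634789
```

View pics/w19.png

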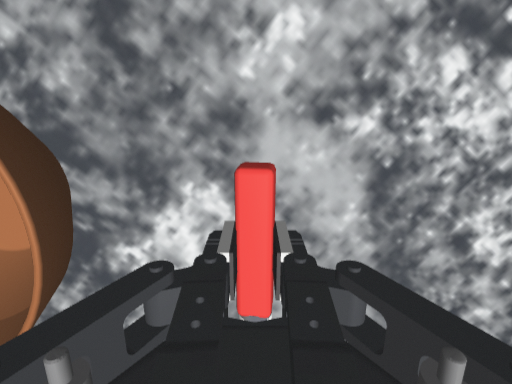

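Request:
step_arm --deltas '[[[0,0,0,-0.9,0,0,0],[0,0,0,0,0,0,0],[0,0,0,0,0,0,0]]]'

```text
clock: 18.47
eef_pos: [499.8, -4.9, 8.7]
tool_rot: [-3.138, 0.0, -2.446]
force: [-0.1, -0.3, 2.9]
width: 16.7
```

```bash
python3 - <<'E'
from rod import *
s=ctrl.read_state(); grab('wrist','w20'); p=s['eef_pos']; print(s['clock'],p,s['width'],s['force'],s['torque'])
im,P=cloud('w20'); print([P[r,250:258].mean(0).round(1) for r in (180,210,240,270,290)])
E
```

```text
18.4667 [499.75518657  -4.92183954   8.72832065] 16.747734108348336 [-0.060245   -0.34257327  2.91174995] [ 0.00982048  0.16131567 -0.04332389]
[array([473.3, -29.2,  18.8]), array([484. , -20.3,  18.9]), array([495.6, -10.7,  18.3]), array([507.6,  -0.7,  18.5]), array([516. ,   6.3,  18.7])]
```

Contact with about 3 N. Release gently and lift straight.

Request:
step_arm --deltas '[[[0.28,0,0,0,0,0,0],[0.32,0,0,0,0,0,0],[0.36,0,0,0,0,0,0],[0.4,0,0,0,0,0,0],[0.4,0,0,8,0,0,0],[0.4,0,0,20,0,0,0],[0.4,0,0,35,0,0,0],[0.4,0,0,40,0,0,0],[0.4,0,0,40,0,0,0],[0.4,0,0,40,0,0,0]]]'

```text
clock: 19.35
eef_pos: [498.9, -4.8, 193.8]
tool_rot: [-3.139, -0.0, -2.445]
force: [1.1, -0.6, -0.6]
width: 34.4
```

Request:
step_arm --deltas '[[[0.4,0,0,30,0,0,0],[0.4,-20,0,20,0,0,0],[0.4,0,0,0,0,0,0],[0.4,0,0,0,0,0,0],[0.4,0,0,0,0,0,0],[0.4,0,0,0,0,0,0],[0.4,0,0,0,0,0,0],[0.4,0,0,0,0,0,0]]]'

```text
clock: 20.02
eef_pos: [479.5, -4.8, 240.7]
tool_rot: [-3.14, -0.001, -2.446]
force: [-0.6, 0.3, -0.1]
width: 34.3
```

```bash
python3 - <<'E'
from h import *
s=ctrl.read_state(); print(s['clock'],s['eef_pos'],s['force'])
for n in ('wrist','scene','side'): grab(n,n+'21')
cv2.imwrite('pics/f21.png',np.hstack([cv2.imread('pics/%s21.png'%n)[90:310,100:360] for n in ('scene','side')]))
im,P=cloud('wrist21'); hsv=cv2.cvtColor(im,cv2.COLOR_RGB2HSV)
m=((hsv[...,1]>150)&((hsv[...,0]<8)|(hsv[...,0]>172))&(hsv[...,2]>120)); Q=P[m]; print(np.nanpercentile(Q[:,2],[10,50,90]))
for n in ('scene','side'):
    im,P=cloud(n+'21'); Q=P[160:204,180:206] if 0 else None
    im0,P0=cloud(n+'0'); d=np.abs(im.astype(int)-im0).max(2)>40; k,l,st,c=cv2.connectedComponentsWithStats(d.astype(np.uint8)); print(n,[(st[i].tolist()) for i in range(1,k) if st[i,4]>12])
E
```

```text
20.0167 [479.51475561  -4.84380027 240.65639093] [-0.58784682  0.31617615 -0.08280416]
[16.83981759 17.9067153  18.83730339]
scene [[0, 0, 19, 36, 312], [198, 0, 12, 40, 366], [0, 36, 18, 13, 108], [175, 39, 24, 2, 25], [167, 41, 60, 95, 2898], [0, 49, 27, 60, 970], [21, 96, 7, 8, 45], [155, 164, 39, 15, 160], [203, 185, 31, 44, 356]]
side [[133, 0, 25, 31, 442], [166, 0, 7, 7, 42], [192, 0, 17, 9, 98], [161, 4, 47, 49, 1087], [175, 8, 4, 5, 16], [166, 51, 21, 11, 151], [3, 55, 7, 26, 67], [169, 68, 37, 44, 914], [202, 79, 4, 6, 15], [6, 82, 10, 11, 81], [1, 92, 9, 15, 76], [199, 121, 25, 43, 399], [164, 127, 8, 13, 56], [0, 135, 3, 22, 43], [121, 144, 72, 44, 420], [290, 154, 10, 7, 44], [206, 177, 28, 62, 436], [0, 198, 13, 34, 138], [0, 216, 5, 24, 75], [9, 233, 6, 12, 31]]
```

View pics/f21.png

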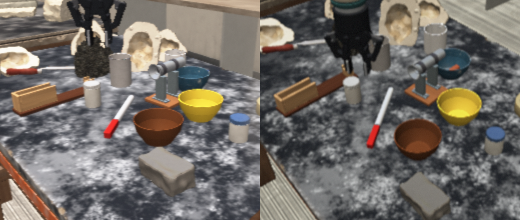

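View pics/wrist21.png

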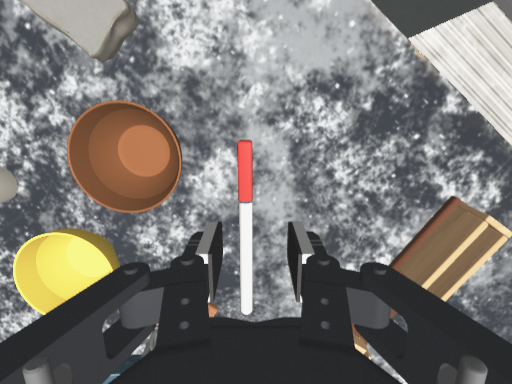

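The rod lies flat on the bench with its handle top at 18 mm. The slug is in the blue bowl, and the image differences show no changes at the jars, tin or block. I'm handing the job in.

```bash
python3 -c "
from cell import ctrl; print(ctrl.finish_job())"
```

```text
the job is handed in; nothing more can be done
None
```

The job is done and handed in at about 20 s of the 58 s allowed. `finish_job` reports no verdict.

**What I did:**
- Took the rod from the rack and started its nose about 60 mm into the pipe, then let go. It sagged about 5.5°.
- Took it again by the red handle, levelled it and pushed it through. The slug slid with about 3 N and dropped into the blue bowl.
- Drew the rod right out, lowered it until it touched the bench with about 3 N, and released it.

**Last checks:**
- **Slug:** it is visible in the blue bowl.
- **Rod:** it lies flat, with its handle top at about 18 mm, which is right for a handle resting on the bench.
- **Left alone:** before/after image differences showed no change at the jars, tin or block; the arm hides a little of the view near the tin.
- **Robot:** the gripper was clear, touching nothing.

**What did not go as planned:**
- The first grip closed about 7 mm higher than commanded and showed about 16 mm opening on the 18 mm bar. It held anyway.
- My first laying spot could not be reached, because joint 6 was at its limit. I laid the rod a little farther out and turned about 30°.

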